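# Lock the two adjusters of the tray fixture

## Robot

A 7-joint arm with a two-finger parallel gripper is mounted at the origin on the work surface. World frame = base frame: x ahead of the robot, y to its left, z up, the work surface at z = 0. Lengths are in m, angles in rad, forces in N, time in s.
With the tool pointing down it reaches from about 0.425 to 0.925 m from the base axis. Payload 6.8 kg.
Tool frame: the origin (TCP) lies between the finger pads; the fingertips stand 17 mm ahead of it and the grasp point (between the pads) lies 2 mm behind it; z points along the fingers, y is the direction in which the jaws open and shut (so a half turn about z gives the same grasp; the last joint's range is limited). The gripper opens to 85 mm and grips with 20 to 120 N. Pads are 22 mm wide; open, the fingers measure 114 mm over their backs; the gripper's body (76 mm by 85 mm) begins 54 mm behind the grasp point. The pads swing forward as they close: fully open they stand 13 mm farther back than shut.
Start: joints at [1.192, 0.477, 0.022, 1.555, -0.011, 1.109, -0.083], TCP at [0.181, -0.65, 0.248] pointing down, gripper open.
Joint ranges: [-2.96, 2.96], [-0.34, 2.1], [-1.41, 1.46], [0.24, 2.44], [-1.37, 4.51], [0.17, 1.92], [-2.96, 2.96]. Speed limits (rad/s): [2.39, 2.39, 3.14, 3.14, 3.14, 3.14, 3.14].

## Interface

Orientations are given as a unit quaternion [x, y, z, w].
In Python, from cell import arm, jaws, solver, readout, viewer gives the robot as it stands. Calls block until the motion is done:
- arm.move_to(position, orientation): joint-space move of the TCP to a pose.
- arm.movel(position, feed=0.15, frame=None, contact_N=None): straight line of the TCP; frame=None keeps the orientation; feed is the mean speed in m/s. With contact_N (N) it stops when the force on the tool has changed by that much, and returns True; else False.
- arm.movej(angles): joint-space move.
- jaws.gripper_to(opening, squeeze=None): opening from 0.0 (shut) to 1.0 (fully open); squeeze is the grip in N (None keeps the last); returns when the fingers have stopped.
- arm.sleep(seconds).
- solver.ik(position, orientation): joint angles nearest the present ones, or None.
- readout.sense(): the state.
- viewer.read_camera(name): name is "scene" or "top" or "wrist"; returns the picture (400x640x3 uint8, red, green, blue); there is no depth.
- viewer.calibration(name): a dict with "intrinsics" (3x3 intrinsics, pixels), "cam_to_world" (4x4, takes a point from camera to world coordinates). Camera axes: x right, y down, z forward; pixel columns grow to the right and rows downward; lengths in m; the calibration is good to about 2 mm. The wrist camera is an equidistant fisheye: a pixel r from the principal point sees the ray r / f radians off the axis. A picture is of the moment at which its call begins: read the wrist's pose just before it. calibration takes no time and is no camera call; for the wrist camera it gives the pose at the moment of the call.
A pose or a line that the arm cannot do raises arm.IKError and nothing moves.
- arm.close_job(): hands the job in, once; it reports no verdict.
The state is a dict: "time": time; "qpos": joint angles; "qd": joint speeds; "joint_efforts": joint torques, N m; "tcp_pos": TCP position; "eef_rot": TCP orientation; "ft_force": force on the tool from outside, world axes, zero at the start; "moment": the same for the moment, N m; "grip_width": opening from 0.0 (shut) to 1.0 (fully open).
Only numpy, scipy, OpenCV 4.12 (cv2) and the standard library are available. Lean on these libraries where they do the work, as an engineer would, in place of code of your own. Each camera call takes 0.05 s, during which the arm holds its last target. There are 200 camera calls.

## Task

Lock the adjusters on both metal blocks: lift the canisters that stand on the blocks off by their handles and stand them upright on the black mat, then, on each block in either order, slide the spanner fully home on the square under the locknut, its handle between the two pins, and with the inner part held still like this turn the hexagonal locknut clockwise until it is hard tight. The inner parts are already set and must stay in line with their blocks; finish with the spanner lying flat on its rest again, and leave everything else on the bench where it is.

Things in the scene. Friction and masses are not known exactly. Their poses are not given: they have to be found in the camera images.
- blockA: Fixed aluminium plate 240 x 110 x 25 mm. Origin: centre of its underside; x along it towards the adjuster end (roughly away from the robot), z up. The adjuster (square inner part, hex locknut above it) stands at x=+80, y=0. Two stop pins (dia 10, 16 mm tall above the plate) stand at x=-90, y=+21 and -21; the spanner's handle goes between them.
- innerA_flats (a point): Centre of the inner part of blockA: a steel square, 28 mm across flats and 20 mm tall, on the plate's top; this point is 7 mm above the plate's top, on the axis. Flats in line with the block at joint 0. Its threaded end (dia 20 mm) rises through the locknut to 60 mm above the plate's top.
- nutA_mid (a point): Centre of the dark steel hexagonal locknut of blockA: 36 mm across flats, 42 across corners, 22 tall; its underside is 21 mm and its centre 32 mm above the plate's top; the thread sticks out 17 mm above it. One pair of flats faces +-y of this frame, the others are at 60 degrees to it.
- innerA (a joint): Turn of the inner part against blockA (rad, clockwise seen from above is positive, 0 = flats in line with the block, the setting to keep). It starts within 0.03 of 0. It turns with only 0.11 N m, less than the nut's drag, so if it is not held it goes round with the nut. Held by the spanner, it has about 0.1 rad of play.
- nutA (a joint): Turn of the locknut on the inner part of blockA (rad, clockwise seen from above is positive = tightening). Loose at the start (0 to 0.35); it drags with 0.22 N m and comes hard up tight at 1.4; it does not rise or sink.
- blockB: Fixed aluminium plate 240 x 110 x 25 mm. Origin: centre of its underside; x along it towards the adjuster end (roughly away from the robot), z up. The adjuster (square inner part, hex locknut above it) stands at x=+80, y=0. Two stop pins (dia 10, 16 mm tall above the plate) stand at x=-90, y=+21 and -21; the spanner's handle goes between them.
- innerB_flats (a point): Centre of the inner part of blockB: a steel square, 28 mm across flats and 20 mm tall, on the plate's top; this point is 7 mm above the plate's top, on the axis. Flats in line with the block at joint 0. Its threaded end (dia 20 mm) rises through the locknut to 60 mm above the plate's top.
- nutB_mid (a point): Centre of the dark steel hexagonal locknut of blockB: 36 mm across flats, 42 across corners, 22 tall; its underside is 21 mm and its centre 32 mm above the plate's top; the thread sticks out 17 mm above it. One pair of flats faces +-y of this frame, the others are at 60 degrees to it.
- innerB (a joint): Turn of the inner part against blockB (rad, clockwise seen from above is positive, 0 = flats in line with the block, the setting to keep). It starts within 0.03 of 0. It turns with only 0.11 N m, less than the nut's drag, so if it is not held it goes round with the nut. Held by the spanner, it has about 0.1 rad of play.
- nutB (a joint): Turn of the locknut on the inner part of blockB (rad, clockwise seen from above is positive = tightening). Loose at the start (0 to 0.35); it drags with 0.22 N m and comes hard up tight at 1.4; it does not rise or sink.
- mat: Plain black set-down mat, a fixed slab 240 x 110 x 3 mm. Origin: centre of its underside; x along its length, z up.
- rest: Spanner rest, a fixed blue-topped slab 240 x 110 x 12 mm (top 12 mm above the origin). Origin: centre of its underside; x along its length, z up. The spanner starts lying on it; a small brass tin stands on it as well, near x=-85, y=+33.
- spanner_grip (a point): Open-ended steel spanner, 210 mm long, 14 thick, 450 g, flat; x towards the jaw, z up. This point: the handle's balance point, half-way up (7 mm above its underside). The handle, 24 wide, reaches from 110 mm behind it to 40 ahead; the head, 59 wide, ends 100 ahead. The jaw is a slot 31 wide, flared to 44 at its open front, its floor 55 ahead.
- spanner_jaw (a point): Centre of the spanner's jaw, 70 mm ahead of the grip point and half-way up: it coincides with the inner part's centre point when the spanner is lying on the plate, pushed fully home on the square. The jaw is too narrow to pass over the locknut, so it must be slid on along the plate, below the nut.
- can1_mid (a point): Closed aluminium canister, dia 54 mm, body 55 mm tall, about 300 g, bottom-heavy, with an arched black handle, 100 mm tall in all. This point: on its axis, 50 mm above its underside. The handle's level bar (round, dia 10, 42 mm long along this frame's x) is 45 mm above this point. None if absent; else it starts upright on a block (up to two on each), between pins and nut, where the spanner must lie.
- can2_mid (a point): Closed aluminium canister, dia 54 mm, body 55 mm tall, about 300 g, bottom-heavy, with an arched black handle, 100 mm tall in all. This point: on its axis, 50 mm above its underside. The handle's level bar (round, dia 10, 42 mm long along this frame's x) is 45 mm above this point. None if absent; else it starts upright on a block (up to two on each), between pins and nut, where the spanner must lie.
- can3_mid (a point): Closed aluminium canister, dia 54 mm, body 55 mm tall, about 300 g, bottom-heavy, with an arched black handle, 100 mm tall in all. This point: on its axis, 50 mm above its underside. The handle's level bar (round, dia 10, 42 mm long along this frame's x) is 45 mm above this point. None if absent; else it starts upright on a block (up to two on each), between pins and nut, where the spanner must lie.
- can4_mid (a point): Closed aluminium canister, dia 54 mm, body 55 mm tall, about 300 g, bottom-heavy, with an arched black handle, 100 mm tall in all. This point: on its axis, 50 mm above its underside. The handle's level bar (round, dia 10, 42 mm long along this frame's x) is 45 mm above this point. None if absent; else it starts upright on a block (up to two on each), between pins and nut, where the spanner must lie.
- tin_mid (a point): Bystander, to be left alone: brass tip-cleaner tin, dia 36, 26 tall, standing on the spanner rest (mm). This point is about half-way up it.
- bottle_mid (a point): Bystander, to be left alone: white bottle, dia 60, 130 tall, at the far side (mm). This point is about half-way up it.
- spool_mid (a point): Bystander, to be left alone: grey spool, dia 64, 52 tall, at the far side (mm). This point is about half-way up it.
- driver_mid (a point): Bystander, to be left alone: screwdriver lying at the far side (mm). This point is about half-way up it.
- esdbrush_mid (a point): Bystander, to be left alone: brush lying at the far side (mm). This point is about half-way up it.
- partbox_mid (a point): Bystander, to be left alone: small open parts box 90 x 70 x 35, near the robot (mm). This point is about half-way up it.
Things that resemble listed ones, but are neither listed nor needed, are in the scene too. What is shaped like the part that bears spanner_grip but purple is not meant. What is shaped like the part that bears can1_mid but green is not meant.

How it is judged:
On the way, in this order (a step that is already met when the one before it is completed fails the run):
1. The spanner is pushed home on the inner part of one of the blocks ((distance between spanner_jaw and innerA_flats below 0.012 m or distance between spanner_jaw and innerB_flats below 0.012 m)), for 0.2 s.
2. One of the locknuts is tight (value of joint any of nutA, nutB above 1.3 rad), for 0.2 s.
3. Both locknuts are tight and both inner parts are still in line (value of joint each of nutA, nutB above 1.3 rad and value of joint innerA between -0.2 and 0.2 rad and value of joint innerB between -0.2 and 0.2 rad), for 0.2 s.
At the end, for the whole second after the job is handed in: Both nut joints past 1.3 rad, both inner parts within 0.2 rad of in line, every canister present upright (0.12 rad) and wholly on the mat (5 mm grace), spanner flat on its rest, its grip point within 90 mm lengthwise and 45 mm sideways of the rest centre (all of step 3 and x of can1_mid in the frame of mat between -0.098 and 0.098 m and y of can1_mid in the frame of mat between -0.033 and 0.033 m and z of can1_mid in the frame of mat between 0.045 and 0.061 m and angle between each of can1_mid, can2_mid, can3_mid, can4_mid's own z axis and vertical below 0.12 rad and x of can2_mid in the frame of mat between -0.098 and 0.098 m and y of can2_mid in the frame of mat between -0.033 and 0.033 m and z of can2_mid in the frame of mat between 0.045 and 0.061 m and x of can3_mid in the frame of mat between -0.098 and 0.098 m and y of can3_mid in the frame of mat between -0.033 and 0.033 m and z of can3_mid in the frame of mat between 0.045 and 0.061 m and x of can4_mid in the frame of mat between -0.098 and 0.098 m and y of can4_mid in the frame of mat between -0.033 and 0.033 m and z of can4_mid in the frame of mat between 0.045 and 0.061 m and x of spanner_grip in the frame of rest between -0.09 and 0.09 m and y of spanner_grip in the frame of rest between -0.045 and 0.045 m and z of spanner_grip in the frame of rest between 0.013 and 0.025 m and angle between spanner_grip's own z axis and vertical below 0.1 rad); the robot touches nothing.
It fails at once if An inner part is turned more than 0.4 rad away from its setting (value of joint any of innerA, innerB above 0.4 rad or value of joint any of innerA, innerB below -0.4 rad).
It fails at once if A bystander is moved more than 40 mm (distance of any of tin_mid, bottle_mid, spool_mid, driver_mid, esdbrush_mid, partbox_mid from where it was at the start of the episode above 0.04 m).
Of can1, can2, can3, can4 only 1 to 3 are there at a start; the rules pass over those that are not, and their reading is None.
At some moment in a run one of can1, can2, can3, can4 may be knocked a few centimetres aside while the robot is not near it.
It also fails if it takes over 210 s, if anything falls off the work surface, if the arm or the gripper's body presses on something with over 40 N, if the wrist force passes 120 N, or if a joint passes its speed limit or range.

## Working session

There is one attempt and no reset: what is moved stays moved. The work goes in short steps, each a Python script; the robot and the scene stay as the last script left them, time stands still between calls to the robot, and variables do not carry over. Pictures are saved under pics/ and viewed, about 12 in all and at most 16, crops included, and the job is handed in when it is done.

```bash
ls; mkdir -p pics
python3 - <<'E'
from cell import arm, jaws, solver, readout, viewer
import cv2
for n in ("scene","top"):
    im=viewer.read_camera(n); cv2.imwrite(f"pics/{n}0.png",im[:,:,::-1])
    c=viewer.calibration(n); print(n,c["intrinsics"],c["cam_to_world"])
s=readout.sense(); print(s)
E
```

```text
pics
scene [[518.0789574    0.         319.81580491]
 [  0.         518.0789574  199.41980135]
 [  0.           0.           1.        ]] [[-0.12671889  0.62933666 -0.76673182  1.43249847]
 [ 0.99193583  0.08224736 -0.09642971  0.11990711]
 [ 0.00237492 -0.77276823 -0.63468388  0.86647847]
 [ 0.          0.          0.          1.        ]]
top [[465.10764555   0.         320.25799328]
 [  0.         465.10764555 199.0264851 ]
 [  0.           0.           1.        ]] [[-0.01677393 -0.98361363  0.17950728  0.2412907 ]
 [-0.99980186  0.01842496  0.00753415 -0.00225882]
 [-0.0107181  -0.17934534 -0.98372779  1.36190511]
 [ 0.          0.          0.          1.        ]]
{'time': 0.1, 'qpos': array([ 1.19189759,  0.47771243,  0.02232768,  1.55633375, -0.01153132,
        1.10928266, -0.08304768]), 'qd': array([ 0.00011667, -0.00246173,  0.00149448, -0.00515376,  0.00095098,
        0.00134577, -0.00087574]), 'joint_efforts': array([ 6.12941949e-03, -5.97755241e+01,  1.61420245e+00, -2.81953990e+01,
        1.28472573e-02,  4.94390362e-03,  3.12219140e-05]), 'tcp_pos': array([ 0.18044111, -0.6499235 ,  0.24743391]), 'eef_rot': array([ 9.90842329e-01,  1.35021599e-01, -1.48827229e-04, -7.90591732e-04]), 'ft_force': array([ 0.64894749,  0.05227711, -0.18404015]), 'moment': array([-0.04249286,  0.00637836, -0.01579974]), 'grip_width': 1.0006326441861175}
```

View pics/scene0.png

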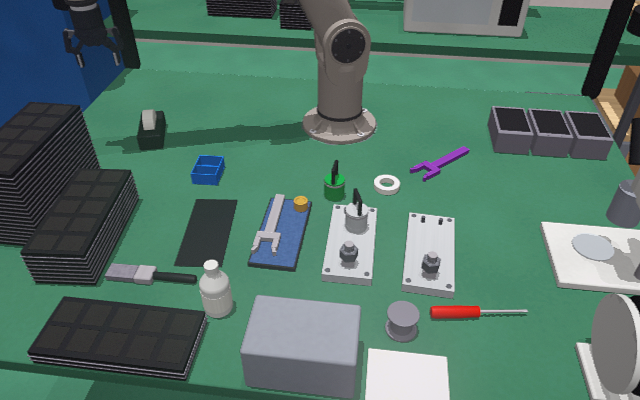

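View pics/top0.png

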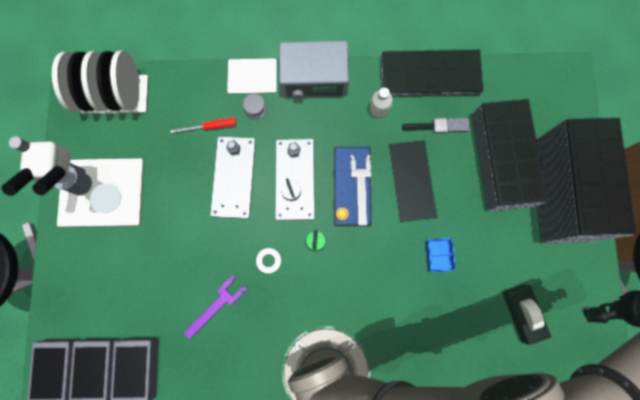

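The silver canister stands on the left-hand block in top (290,189). The other block at (232,178) is empty. The spanner is on the blue rest at (358,185), next to the tin at (342,213). The mat is at (412,180). The decoys are the green canister (316,240) and the purple spanner (215,308).

```bash
cat > h.py <<'E'
from cell import arm, jaws, solver, readout, viewer
import numpy as np, cv2
from scipy.spatial.transform import Rotation as R
def ray(cal,uv,fish):
    K,T=np.array(cal["intrinsics"]),np.array(cal["cam_to_world"])
    x,y=(uv[0]-K[0,2])/K[0,0],(uv[1]-K[1,2])/K[1,1]
    if fish:
        r=np.hypot(x,y); d=np.array([x/r*np.sin(r),y/r*np.sin(r),np.cos(r)]) if r>1e-9 else np.array([0,0,1.])
    else: d=np.array([x,y,1.])
    d=T[:3,:3]@d; return T[:3,3],d/np.linalg.norm(d)
def plane(cal,uv,z,fish=False):
    o,d=ray(cal,uv,fish); return o+d*(z-o[2])/d[2]
def tri(a,b):  # two (origin,dir) -> point, gap
    (o1,d1),(o2,d2)=a,b
    s=np.linalg.lstsq(np.stack([d1,-d2],1),o2-o1,rcond=None)[0]
    p,q=o1+s[0]*d1,o2+s[1]*d2; return (p+q)/2,np.linalg.norm(p-q)
def proj(cal,p,fish=False):
    K,T=np.array(cal["intrinsics"]),np.array(cal["cam_to_world"])
    c=T[:3,:3].T@(np.array(p)-T[:3,3]); 
    if fish:
        r=np.hypot(c[0],c[1]); t=np.arctan2(r,c[2]); xy=c[:2]/max(r,1e-9)*t
    else: xy=c[:2]/c[2]
    return xy*[K[0,0],K[1,1]]+[K[0,2],K[1,2]]
def down(yaw): # tool z down, tool y along world yaw direction
    y=np.array([np.cos(yaw),np.sin(yaw),0]); z=np.array([0,0,-1.]); x=np.cross(y,z)
    return R.from_matrix(np.stack([x,y,z],1)).as_quat()
def shot(name,fn):
    c=viewer.calibration(name); im=viewer.read_camera(name)[:,:,::-1].copy(); 
    cv2.imwrite(fn,im); np.savez(fn[:-4],K=c["intrinsics"],T=c["cam_to_world"]); return c,im
def loadcal(fn):
    d=np.load(fn); return dict(intrinsics=d["K"],cam_to_world=d["T"])
E
python3 - <<'E'
from h import *
im=cv2.imread("pics/top0.png"); c=viewer.calibration("top")
hsv=cv2.cvtColor(im,cv2.COLOR_BGR2HSV); H,S,V=[hsv[:,:,i].astype(int) for i in range(3)]
for nm,m,seed,z in [("bL",(S<60)&(V>110),(282,160),.025),("bR",(S<60)&(V>110),(232,185),.025),("rest",(H>105)&(H<128)&(S>120),(340,185),.012),("mat",(V<50),(412,180),.003)]:
    n,l=cv2.connectedComponents(m.astype(np.uint8)); k=l[seed[1],seed[0]]
    ys,xs=np.nonzero(l==k); P=np.array([plane(c,(x,y),z)[:2] for x,y in zip(xs,ys)]).astype(np.float32)
    r=cv2.minAreaRect(P*1000); print(nm,k,len(xs),r)
for nm,uv,z in [("nutL",(293,148),.085),("nutR",(232,145),.085),("can",(290,188),.12),("tin",(342,213),.038),("jaw",(360,158),.026),("hend",(362,223),.026)]: print(nm,plane(c,uv,z))
E
```

```text
bL 17 3131 ((547.84716796875, 83.05614471435547), (245.21009826660156, 114.66438293457031), 0.03975776210427284)
bR 16 3140 ((558.0452270507812, 264.92474365234375), (115.75837707519531, 245.75181579589844), 86.1257095336914)
rest 1 1384 ((528.2216796875, -87.40142822265625), (96.1979751586914, 227.5714111328125), 88.69112396240234)
mat 0 232841 ((531.3034057617188, 22.57073974609375), (2058.820068359375, 1219.9906005859375), 88.63240051269531)
nutL [0.6235331  0.08270738 0.085     ]
nutR [0.63590725 0.25703222 0.085     ]
can [0.50002753 0.08927511 0.12      ]
tin [ 0.44085212 -0.05396357  0.038     ]
jaw [ 0.60647301 -0.11190991  0.026     ]
hend [ 0.41239265 -0.11145731  0.026     ]
```

Run:
```python
from h import *
V=[("w1",(.56,.10,.36)),("w2",(.56,.26,.36)),("w3",(.55,-.08,.36)),("w4",(.55,-.20,.36))]
ims=[]
for n,p in V:
    arm.move_to(p,down(np.pi/2)); c,im=shot("wrist",f"pics/{n}.png"); ims.append(im)
    print(n,readout.sense()["qpos"].round(2),c["cam_to_world"][:3,3],c["cam_to_world"][:3,2]); 
print(c["intrinsics"],readout.sense()["time"])
cv2.imwrite("pics/comp1.png",cv2.resize(np.vstack([np.hstack(ims[:2]),np.hstack(ims[2:])]),(800,500),interpolation=cv2.INTER_AREA))
```

```text
w1 [ 0.49  0.37 -1.01  1.62  0.32  1.33  1.  ] [0.48654526 0.09854671 0.48550481] [ 2.90818995e-01  5.22267436e-04 -9.56777947e-01]
w2 [ 0.17  0.47 -1.    1.51  0.4   1.38  0.71] [0.4863304  0.25954675 0.48551239] [ 0.29095551  0.0010919  -0.95673596]
w3 [ 0.85  0.36 -1.05  1.65  0.32  1.32  1.32] [ 0.47627738 -0.07935778  0.48601697] [ 0.29180574  0.00237988 -0.95647464]
w4 [ 0.99  0.4  -1.01  1.58  0.35  1.35  1.52] [ 0.47649801 -0.20040564  0.4855436 ] [ 0.29116406  0.00247134 -0.95666994]
[[309.70691629   0.         317.10772805]
 [  0.         309.70691629 197.18903654]
 [  0.           0.           1.        ]] 5.7917
```

View pics/comp1.png

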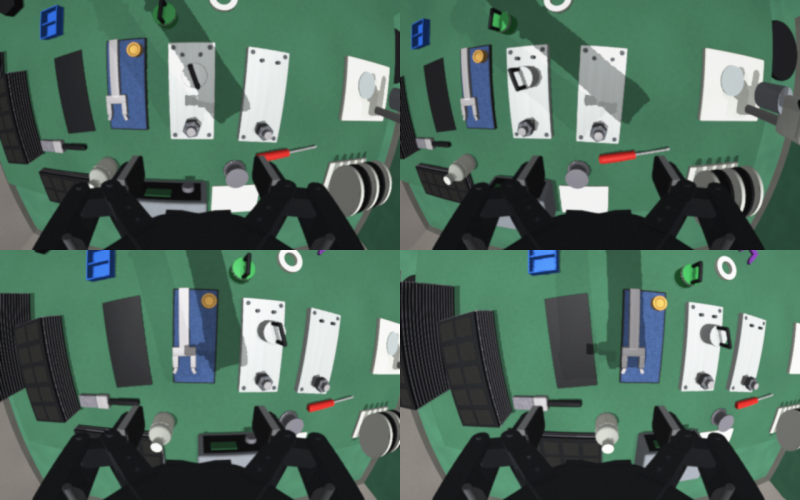

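Run:
```python
from h import *
def seg(fn,seed,mode,z):
    im=cv2.imread(f"pics/{fn}.png"); c=loadcal(f"pics/{fn}.npz")
    hsv=cv2.cvtColor(im,cv2.COLOR_BGR2HSV).astype(int); H,S,V=hsv[...,0],hsv[...,1],hsv[...,2]
    m={"w":(S<50)&(V>95),"b":(H>102)&(H<128)&(S>110),"k":(V<75)&(S<90)}[mode].astype(np.uint8)
    m[240:]=0
    m=cv2.morphologyEx(m,cv2.MORPH_OPEN,np.ones((3,3)))
    n,l=cv2.connectedComponents(m,connectivity=4); k=l[seed[1],seed[0]]
    ys,xs=np.nonzero(l==k)
    P=np.array([plane(c,(x,y),z,True)[:2] for x,y in zip(xs,ys)]).astype(np.float32)*1000
    print(fn,mode,seed,k,len(xs),"bbox",xs.min(),xs.max(),ys.min(),ys.max(),[np.round(v,1) for v in cv2.minAreaRect(P)])
seg("w1",(285,175),"w",.025);seg("w3",(410,150),"w",.025)
seg("w1",(430,150),"w",.025);seg("w2",(320,150),"w",.025)
seg("w3",(330,120),"b",.012);seg("w4",(420,120),"b",.012)
seg("w3",(200,150),"k",.003);seg("w4",(280,130),"k",.003)
def crop(fn,x,y,w=130,h=195,s=3):
    im=cv2.imread(f"pics/{fn}.png")[y:y+h,x:x+w]; im=cv2.resize(im,None,fx=s,fy=s,interpolation=cv2.INTER_CUBIC)
    for i in range(0,w,10): cv2.line(im,(i*s,0),(i*s,10 if (x+i)%50 else 25),(0,0,255),1)
    for i in range(0,h,10): cv2.line(im,(0,i*s),(10 if (y+i)%50 else 25,i*s),(0,0,255),1)
    return im
cv2.imwrite("pics/c2.png",np.hstack([crop("w1",240,50),crop("w3",370,50)]))
cv2.imwrite("pics/c3.png",np.hstack([crop("w3",250,50),crop("w4",330,50)]))
```

```text
w1 w (285, 175) 3 10921 bbox 269 344 67 222 [array([548.1,  82.9]), array([111.6, 240.2]), np.float64(89.8)]
w3 w (410, 150) 3 9543 bbox 380 457 76 227 [array([548.6,  83.8]), array([120.5, 241.7]), np.float64(89.8)]
w1 w (430, 150) 4 9727 bbox 380 462 74 228 [array([558.2, 263.5]), array([115.5, 241.7]), np.float64(86.1)]
w2 w (320, 150) 3 11185 bbox 281 363 72 230 [array([558.2, 265.5]), array([112.1, 241.4]), np.float64(86.1)]
w3 b (330, 120) 3 5682 bbox 279 346 64 211 [array([528.1, -84.7]), array([101. , 233.9]), np.float64(87.4)]
w4 b (420, 120) 3 4988 bbox 354 422 67 211 [array([527.6, -86.1]), array([101.8, 232.6]), np.float64(88.3)]
w3 k (200, 150) 4 8243 bbox 165 242 74 218 [array([ 541.8, -267.5]), array([236.4, 107.8]), np.float64(5.5)]
w4 k (280, 130) 7 7357 bbox 238 314 84 220 [array([ 548.6, -266.6]), array([222.2, 107.3]), np.float64(5.2)]
```

View pics/c2.png

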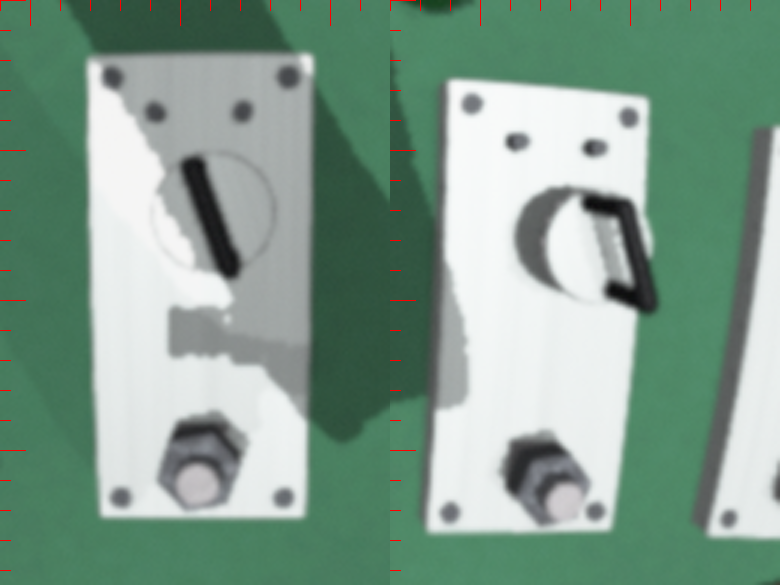

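View pics/c3.png

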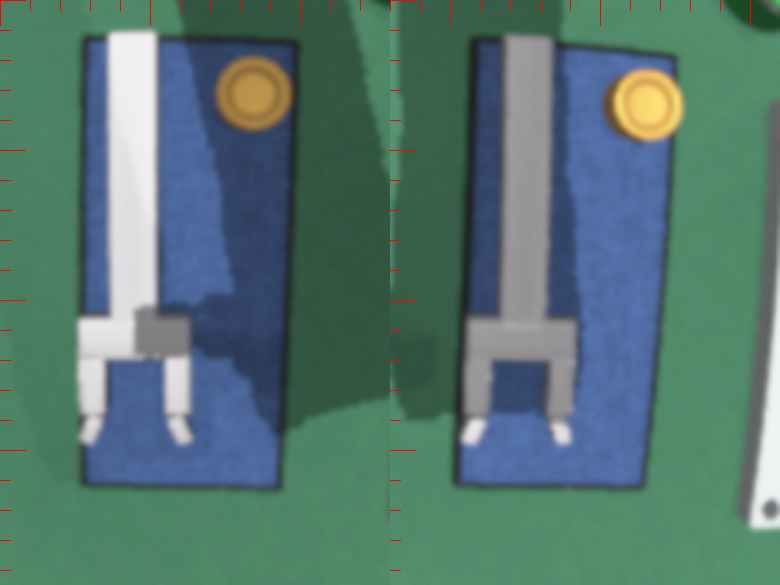

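The crops confirm the targets: a silver canister with its handle bar in w1 from (304,104) to (317,140), and a grey steel spanner with its handle axis in w3 from (294,61) to (295,155). These are not the green or purple ones.

Run:
```python
from h import *
C={k:loadcal(f"pics/{k}.npz") for k in ("w1","w2","w3","w4")}
def t(n,a,ua,b,ub): 
    p,g=tri(ray(C[a],ua,True),ray(C[b],ub,True)); print(n,p.round(4),"gap",round(g,4)); return p
t("bar near","w1",(304.3,104.3),"w3",(450,118.3)); t("bar far","w1",(316.7,140),"w3",(456,151))
t("threadL","w1",(305.7,211.3),"w3",(428.7,217))
t("sp rear","w3",(294,61),"w4",(376,62.3)); t("sp junction","w3",(294.7,155.3),"w4",(374.7,156)); t("floor","w3",(295,169.3),"w4",(373.3,170))
t("tipL","w3",(278.3,196),"w4",(358,196.7)); t("tipR","w3",(311,196.7),"w4",(387.3,196.7))
for n,u in (("rear",(294,61)),("junc",(294.7,155.3)),("floor",(295,169.3)),("tips",(294.6,196.4))): print(n,plane(C["w3"],u,.026,True).round(4))
for n,u in (("n",(304.3,104.3)),("f",(316.7,140))): print("bar",n,plane(C["w1"],u,.125,True).round(4))
for n,u in (("BLcorner",(269.5,69.5)),("",(344,68)),("",(341,222)),("",(274,222))): print("blk",n,plane(C["w1"],u,.025,True).round(4))
# mat corners (w3): refined rect from fixed size
```

```text
bar near [0.4848 0.0843 0.1256] gap 0.0003
bar far [0.5266 0.0984 0.1203] gap 0.0008
threadL [0.6283 0.0831 0.0855] gap 0.0
sp rear [ 0.4091 -0.1123  0.024 ] gap 0.0002
sp junction [ 0.5509 -0.1119  0.0265] gap 0.0003
floor [ 0.5737 -0.1122  0.0209] gap 0.0005
tipL [ 0.6115 -0.1372  0.0381] gap 0.0008
tipR [ 0.6166 -0.0877  0.0232] gap 0.0002
rear [ 0.4094 -0.1121  0.026 ]
junc [ 0.5508 -0.112   0.026 ]
floor [ 0.5724 -0.1118  0.026 ]
tips [ 0.6154 -0.1132  0.026 ]
bar n [0.4847 0.0843 0.125 ]
bar f [0.5265 0.0984 0.125 ]
blk BLcorner [0.4307 0.0295 0.025 ]
blk  [0.4297 0.1385 0.025 ]
blk  [0.6681 0.1369 0.025 ]
blk  [0.668  0.0294 0.025 ]
```

Triangulated heights agree with the text: bar top 0.125, thread top 0.0855, spanner top about 0.025. Next I move the canister.

Run:
```python
from h import *
jaws.gripper_to(0.6,40)
q=down(0.325+np.pi/2); c=(.5057,.0914)
if abs(R.from_quat(q).inv().magnitude())<0: pass
arm.move_to((*c,.22),q); arm.movel((*c,.15)); 
print("hit",arm.movel((*c,.118),feed=.06,contact_N=8))
print(jaws.gripper_to(0,40),readout.sense()["grip_width"])
arm.movel((*c,.24),feed=.12); s=readout.sense(); print("lifted",s["ft_force"],s["grip_width"],s["qpos"].round(2))
m=(.543,-.2675)
arm.move_to((*m,.24),q); arm.movel((*m,.12),feed=.12); print("contact",arm.movel((*m,.095),feed=.03,contact_N=2.5),readout.sense()["tcp_pos"])
jaws.gripper_to(0.6); arm.movel((*m,.24))
arm.move_to((.50,-.14,.36),down(np.pi/2)); shot("wrist","pics/w5.png"); cv2.imwrite("pics/w5c.png",cv2.imread("pics/w5.png")[:260])
print(readout.sense()["time"])
```

```text
hit False
False 0.09842371086142672
lifted [-0.24876537  0.68325589 -3.10198163] 0.09958053759154332 [ 0.6   0.43 -1.12  1.89  0.44  1.09  1.2 ]
contact True [ 0.5427291  -0.26793803  0.09620858]
16.0333
```

View pics/w5c.png

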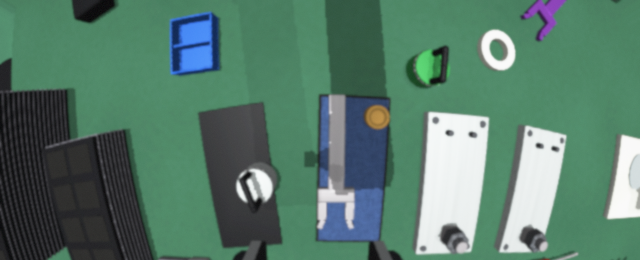

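Run:
```python
from h import *
c=loadcal("pics/w5.npz")
for u in ((199,113),(264,103),(281,243),(221,247)): print(plane(c,u,.003,True).round(4))
P=np.array([plane(c,u,.003,True)[:2] for u in ((199,113),(264,103),(281,243),(221,247))]);print("mean",P.mean(0))
print("lid",plane(c,(254,187),.058,True), "can expected px",proj(c,(.5427,-.2679,.058),True),proj(c,(.5427,-.2679,.003),True))
im=cv2.imread("pics/w5.png"); a=cv2.resize(im[95:255,190:300],None,fx=3.5,fy=3.5,interpolation=2); b=cv2.resize(im[100:260,400:510],None,fx=3.5,fy=3.5,interpolation=2)
w=cv2.imread("pics/w2.png")[70:240,270:380];b=cv2.resize(w,(a.shape[1],a.shape[0]),interpolation=2)
cv2.imwrite("pics/c6.png",np.hstack([a,b])); print(a.shape)
```

```text
[ 0.4298 -0.332   0.003 ]
[ 0.4196 -0.2238  0.003 ]
[ 0.6542 -0.2041  0.003 ]
[ 0.6645 -0.3134  0.003 ]
mean [ 0.54202156 -0.26830883]
lid [ 0.53966443 -0.23304946  0.058     ] can expected px [231.10226698 189.15389097] [239.88400566 180.21897609]
(560, 385, 3)
```

View pics/c6.png

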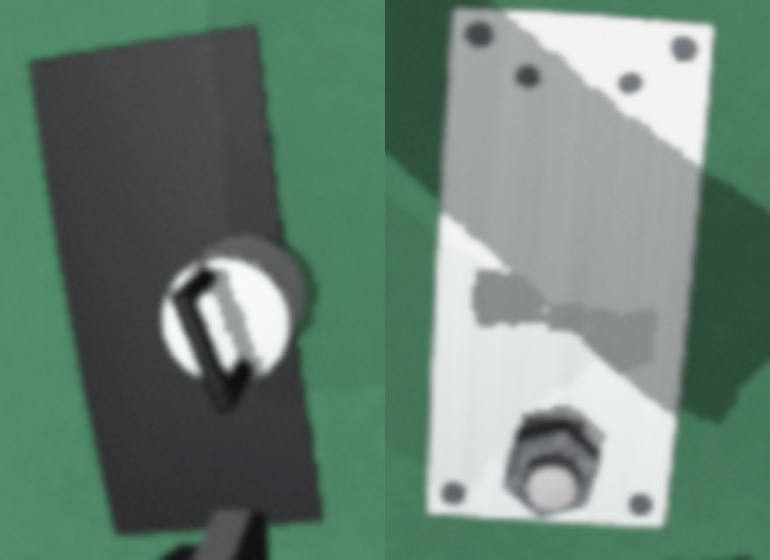

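The canister has been knocked about 35 mm sideways on the mat after release: lid at (254,187) against an expected (231,189). I'll pick it up and re-place it.

Run:
```python
from h import *
cal=loadcal("pics/w5.npz")
a,b=[plane(cal,u,.102,True)[:2] for u in ((244.3,177.9),(254.3,206.4))]; d=b-a
lid=plane(cal,(254,187),.058,True)[:2]
yaw=np.arctan2(d[1],d[0]); print(a,b,np.linalg.norm(d),"yaw",yaw,(a+b)/2,lid)
c=((a+b)/2+lid)/2
q=down(yaw+np.pi/2)
arm.move_to((*c,.2),q); arm.movel((*c,.13)); print("hit",arm.movel((*c,.097),feed=.06,contact_N=8))
jaws.gripper_to(0,40); print(readout.sense()["grip_width"])
arm.movel((*c,.13),feed=.1); s=readout.sense(); print("lifted",s["ft_force"])
m=(.542,-.268); arm.movel((*m,.13),feed=.12); print("contact",arm.movel((*m,.094),feed=.03,contact_N=2.5),readout.sense()["tcp_pos"])
jaws.gripper_to(0.6); arm.movel((*m,.22))
# spanner approach view from lower and close to it
arm.move_to((.50,-.14,.34),down(np.pi/2)); cc,im=shot("wrist","pics/w6.png")
for z in (.003,.058): print("expected px",proj(cc,(*m,z),True))
a=cv2.resize(im[95:255,180:300],None,fx=3,fy=3,interpolation=2); cv2.imwrite("pics/c7.png",a); print(readout.sense()["time"])
```

```text
[ 0.51569013 -0.23591895] [ 0.55445542 -0.22487793] 0.04030696973356664 yaw 0.2774699099276127 [ 0.53507278 -0.23039844] [ 0.53966443 -0.23304946]
hit False
0.09764374285800326
lifted [-0.42150876 -0.26563876 -2.84817652]
contact True [ 0.54183939 -0.26862071  0.09724854]
expected px [236.84369628 182.87497301]
expected px [227.35325144 192.51871571]
22.775
```

View pics/c7.png

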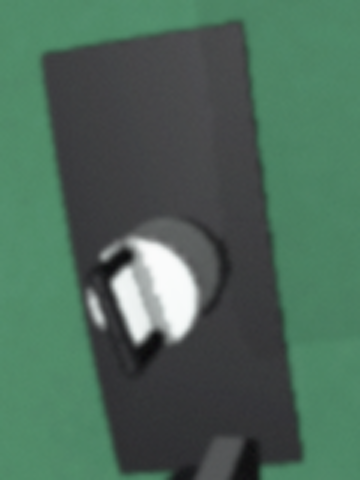

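Canister placed where commanded: lid (228,192), expected (227,193). Next is the spanner to the left block.

```bash
cat >> h.py <<'E'
Z0=.031  # TCP height gripping spanner on rest
def say(t): s=readout.sense(); print(t,s["tcp_pos"].round(4),"F",s["ft_force"].round(1),"M",s["moment"].round(2),"w",round(s["grip_width"],3),"t",round(s["time"],1))
def pick(c,yaw,z):
    q=down(yaw+np.pi/2); jaws.gripper_to(.6,70)
    arm.move_to((*c,z+.10),q); arm.movel((*c,z+.03)); print("hit",arm.movel((*c,z),feed=.05,contact_N=8))
    jaws.gripper_to(0,70); say("gripped")
def seat(adj,yaw,gz,off=.070):
    """lower behind the adjuster at adj, then slide on; gz: TCP height with spanner on the plate"""
    u=np.array([np.cos(yaw),np.sin(yaw)]); adj=np.array(adj); st=adj-u*(off+.062); q=down(yaw+np.pi/2)
    arm.move_to((*st,gz+.10),q); arm.movel((*st,gz+.03))
    hit=arm.movel((*st,gz-.002),feed=.03,contact_N=6); say(f"down hit={hit}")
    z=readout.sense()["tcp_pos"][2]
    if z>gz+.006: arm.movel((*st,gz+.05)); print("EARLY CONTACT"); return None
    arm.movel((*st,z+.0015),feed=.05); say("raised")
    hit=arm.movel((*(adj-u*(off-.004)),z+.0015),feed=.04,contact_N=12); say(f"slid hit={hit}")
    p=readout.sense()["tcp_pos"]; print("jaw-to-adjuster along",(adj-p[:2])@u-off,"across",(adj-p[:2])@[-u[1],u[0]])
    return p,z
E
python3 - <<'E'
from h import *
pick((.519,-.112),-.003,Z0)
arm.movel((.519,-.112,.16),feed=.12); say("lifted")
r=seat((.6283,.0831),-.004,Z0+.013); print(r)
shot("wrist","pics/w8.png"); shot("scene","pics/s8.png")
a=cv2.imread("pics/w8.png"); b=cv2.resize(cv2.imread("pics/s8.png")[190:300,300:476],(640,400),interpolation=2)
cv2.imwrite("pics/c8.png",cv2.resize(np.vstack([a,b]),(480,600),interpolation=cv2.INTER_AREA))
E
```

```text
hit False
gripped [ 0.5193 -0.1123  0.0317] F [-2.6 -1.2  5.2] M [-0.23  0.31  0.05] w 0.254 t 25.6
lifted [ 0.5184 -0.1121  0.1592] F [ 0.  -0.  -4.2] M [0.01 0.01 0.01] w 0.26 t 26.8
down hit=True [0.4961 0.0836 0.0447] F [-0.7 -0.8  5.7] M [-0.11  0.1  -0.06] w 0.256 t 29.1
raised [0.4963 0.0837 0.0461] F [-0.4  0.2 -4.4] M [-0.02 -0.   -0.01] w 0.259 t 29.4
slid hit=False [0.5609 0.0834 0.0459] F [-4.  -0.3 -1.9] M [ 0.01  1.   -0.05] w 0.259 t 31.2
jaw-to-adjuster along -0.002582060009237247 across -4.284619177148233e-05
(array([0.56088277, 0.08341252, 0.04590194]), np.float64(0.044671379025685104))
```

View pics/c8.png

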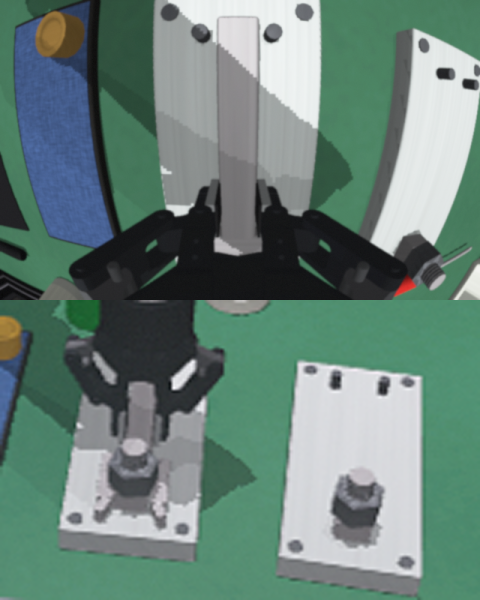

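The handle is between the pins and the jaw is around the square, so it is home. I'll lower, release, and look at both nuts.

Run:
```python
from h import *
p=readout.sense()["tcp_pos"]
arm.movel((.5618,p[1],.0455),feed=.03); say("pushed")
arm.movel((.5615,p[1],.0443),feed=.02,contact_N=6); say("lowered")
jaws.gripper_to(.5); say("open"); arm.movel((.5615,p[1],.16),feed=.15)
arm.move_to((.57,.17,.25),down(np.pi/2)); c,im=shot("wrist","pics/w9.png")
o=[]
for a in ((.6283,.0831),(.638,.2592)):
    u=proj(c,(*a,.068),True); x,y=(u-[33,35]).round().astype(int); print(u,x,y); k=cv2.resize(im[y:y+70,x:x+66],None,fx=6,fy=6,interpolation=2); o.append(k)
cv2.imwrite("pics/c9.png",np.hstack(o)); say("")
```

```text
pushed [0.5609 0.0834 0.0453] F [-6.6 -0.3 -2.8] M [ 0.07  1.04 -0.02] w 0.258 t 31.5
lowered [0.5609 0.0835 0.0447] F [-6.7 -1.6  2.7] M [-0.05  1.33 -0.05] w 0.253 t 31.8
open [0.5626 0.0835 0.0448] F [0.4 0.9 0.1] M [-0.04  0.06  0.01] w 0.502 t 32.1
[238.33659772 231.14765631] 205 196
[397.31560594 239.14775976] 364 204
 [0.5696 0.1687 0.2484] F [-0.4 -1.  -0.6] M [-0.03 -0.01  0.02] w 0.5 t 33.7
```

View pics/c9.png

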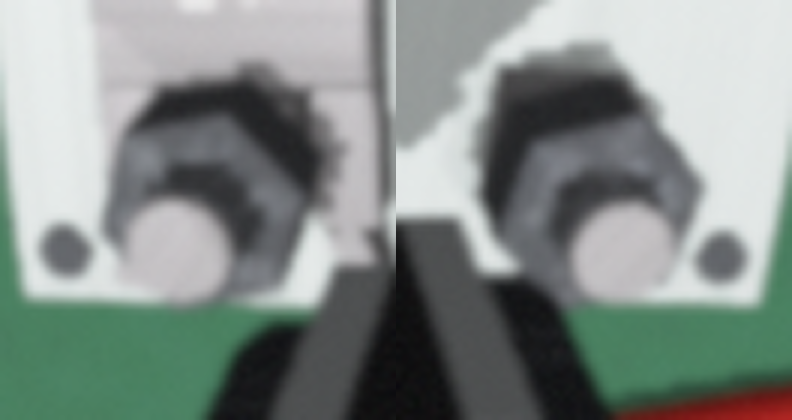

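Run:
```python
from h import *
from scipy.optimize import least_squares
c=loadcal("pics/w9.npz")
for n,pts,o,cx in (("L",[(130,130),(232,112),(303,190),(107,222)],(205,196),0),("R",[(536,152),(642,118),(703,188),(565,303),(497,215)],(364,204),396)):
    P=np.array([plane(c,((u-cx)/6+o[0],v/6+o[1]),.068,True)[:2] for u,v in pts])
    f=lambda s:(s[:2]+.0208*np.c_[np.cos(A(s)),np.sin(A(s))]-P).ravel()
    A=lambda s:(lambda t:np.round((t-s[2])/(np.pi/3))*np.pi/3+s[2])(np.arctan2(P[:,1]-s[1],P[:,0]-s[0]))
    best=min((least_squares(f,[*P.mean(0),g]) for g in np.arange(0,1.05,.1)),key=lambda r:r.cost)
    cor=best.x[2]  # corner angle; flats normal at cor+30deg
    fl=(cor+np.pi/6-np.pi/2+np.pi/6)%(np.pi/3)-np.pi/6
    print(n,best.x[:2],"flat normal rel. to +y:",fl,"rms",np.sqrt(2*best.cost/len(P)))
for t,u,o in(("L",(178,250),(205,196)),("R",(622-396,250),(364,204))): print("thread",t,plane(c,(u[0]/6+o[0],u[1]/6+o[1]),.085,True))
```

```text
L [0.62791658 0.08401998] flat normal rel. to +y: -0.3424364420578403 rms 0.001172938223518931
R [0.6380763 0.2603801] flat normal rel. to +y: -0.3213879685981855 rms 0.002485999608990991
thread L [0.62854386 0.08313667 0.085     ]
thread R [0.63794432 0.25988587 0.085     ]
```

```bash
cat >> h.py <<'E'
def tighten(adj,flat,maxturn=1.55,stop=1.3):
    q=down(np.pi/2+flat); z=.060
    jaws.gripper_to(.75,80)
    arm.move_to((*adj,.16),q); arm.movel((*adj,z+.03)); print("hit",arm.movel((*adj,z),feed=.04,contact_N=8)); say("at nut")
    jaws.gripper_to(0,80); say("gripped")
    m0=readout.sense()["moment"][2]; q0=readout.sense()["qpos"].copy(); print("q7",q0[6]); n=0; L=[]
    while n<maxturn:
        n+=.05; t=q0.copy(); t[6]+=n; arm.movej(t); s=readout.sense(); dm=s["moment"][2]-m0; L.append(round(float(dm),2))
        if abs(dm)>stop: break
    print("turn",n,L); say("end"); arm.sleep(.3)
    jaws.gripper_to(.75); say("open"); arm.movel((*adj,.16),feed=.12)
    return n
E
python3 - <<'E'
from h import *
tighten((.6283,.0833),-.34)
arm.move_to((.55,.09,.25),down(np.pi/2)); c,im=shot("wrist","pics/w10.png"); 
u=proj(c,(.6283,.0833,.068),True); print(u); x,y=(u-[50,100]).round().astype(int); cv2.imwrite("pics/c10.png",cv2.resize(im[max(y-90,0):y+130,x-20:x+120],None,fx=2.7,fy=2.7,interpolation=2)); print(x-20,max(y-90,0))
E
```

```text
hit False
at nut [0.6284 0.0834 0.0602] F [-0.2 -0.5 -0.4] M [-0.01  0.03  0.04] w 0.747 t 36.1
gripped [0.6282 0.0826 0.0608] F [-2.8 -2.1  6.3] M [-0.5   0.58  0.07] w 0.409 t 36.5
q7 0.4865755876647964
turn 0.7000000000000001 [-0.01, 0.06, 0.05, 0.04, 0.06, 0.07, 0.07, -0.01, -0.02, 0.01, -0.01, -0.31, -1.19, -1.8]
end [0.6286 0.0827 0.0608] F [-0.5  1.1  2.5] M [ 0.03 -0.04 -1.73] w 0.405 t 40.0
open [0.6279 0.0828 0.0606] F [ 0.4 -0.9  0.4] M [0.03 0.01 0.04] w 0.755 t 40.7
[311.75706497 247.89952969]
242 58
```

View pics/c10.png

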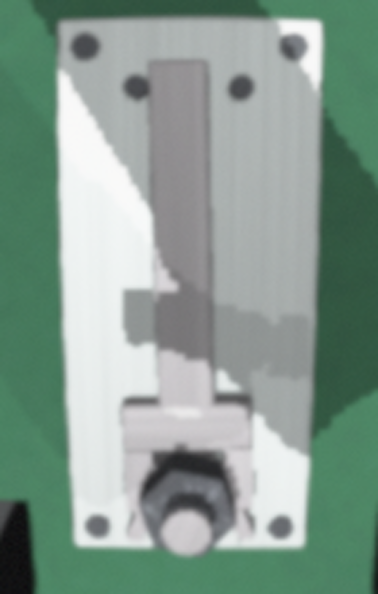

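That turned the wrong way: the negative Mz reaction and the handle lying against the −y pin both show counter-clockwise rotation. The spanner held the inner part, so nothing is lost. I'll fix the sign and turn clockwise.

```bash
sed -i 's/t\[6\]+=n/t[6]-=n/; s/maxturn=1.55/maxturn=2.2/' h.py
python3 - <<'E'
from h import *
tighten((.6283,.0831),.34)
arm.move_to((.55,.09,.25),down(np.pi/2)); c,im=shot("wrist","pics/w11.png"); 
cv2.imwrite("pics/c11.png",cv2.resize(im[58:278,242:382],None,fx=2.7,fy=2.7,interpolation=2))
E
```

```text
hit False
at nut [0.6285 0.0832 0.0602] F [-0.   0.2  0. ] M [ 0.01 -0.01  0.01] w 0.751 t 44.5
gripped [0.6287 0.0827 0.0608] F [-1.6 -1.9  4.8] M [-0.37  0.26 -0.33] w 0.406 t 44.9
q7 1.1622741267360233
turn 1.950000000000001 [0.12, 0.21, 0.26, 0.26, 0.27, 0.21, 0.28, 0.3, 0.29, 0.29, 0.3, 0.24, 0.29, 0.26, 0.27, 0.27, 0.26, 0.28, 0.33, 0.3, 0.34, 0.3, 0.32, 0.37, 0.32, 0.32, 0.33, 0.35, 0.3, 0.33, 0.35, 0.29, 0.29, 0.28, 0.27, 0.3, 0.38, 0.94, 1.38]
end [0.6283 0.0827 0.0607] F [-3.1 -4.9  6.1] M [-0.71  0.69  1.05] w 0.408 t 54.7
open [0.6288 0.0831 0.0607] F [-0.8  0.1  0.1] M [-0.01  0.03 -0.06] w 0.75 t 55.4
```

View pics/c11.png

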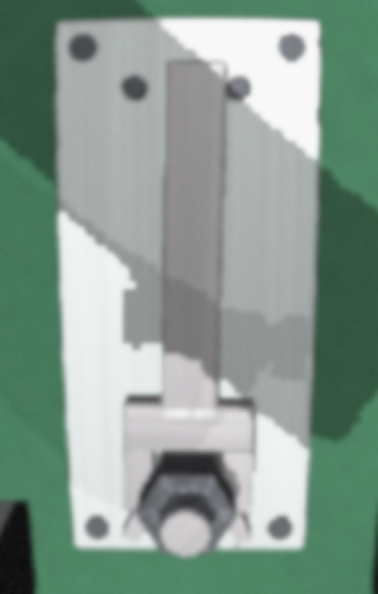

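Nut L is hard tight (onset after 1.85 rad, handle against the +y pin). I'll bring the inner part back in line by gripping the nut at its nominal angle, then move the spanner to the right block.

```bash
cat >> h.py <<'E'
def centre(adj,flat):
    jaws.gripper_to(.75,60); arm.move_to((*adj,.16),down(np.pi/2+flat)); arm.movel((*adj,.09)); arm.movel((*adj,.060),feed=.05,contact_N=8)
    jaws.gripper_to(0,60); say("centre"); jaws.gripper_to(.75); arm.movel((*adj,.16))
def unseat(adj,yaw,off,z):
    u=np.array([np.cos(yaw),np.sin(yaw)]); adj=np.array(adj); g=adj-u*off
    pick(g,yaw,z); arm.movel((*g,z+.0012),feed=.02); say("free")
    b=adj-u*(off+.065); print("pull hit",arm.movel((*b,z+.0012),feed=.05,contact_N=15)); say("back")
    arm.movel((*b,z+.12),feed=.12); say("lifted")
E
python3 - <<'E'
from h import *
centre((.6283,.0831),-.383)
unseat((.6283,.0833),-.004,.0674,.045)
r=seat((.638,.2596),-.068,.045,.0674); print(r)
shot("wrist","pics/w12.png"); shot("scene","pics/s12.png")
a=cv2.imread("pics/w12.png"); b=cv2.resize(cv2.imread("pics/s12.png")[190:300,300:476],(640,400),interpolation=2)
cv2.imwrite("pics/c12.png",cv2.resize(np.vstack([a,b]),(480,600),interpolation=cv2.INTER_AREA))
E
```

```text
centre [0.6283 0.0825 0.0608] F [-2.5 -1.5  5.7] M [-0.56  0.54  0.11] w 0.427 t 60.2
hit False
gripped [0.5611 0.084  0.0457] F [-2.   0.3  5.6] M [ 0.02  0.34 -0.2 ] w 0.253 t 63.8
free [0.561  0.0836 0.0458] F [ 3.   2.9 -5. ] M [ 0.46 -0.45 -0.02] w 0.262 t 64.0
pull hit False
back [0.4963 0.0839 0.0463] F [-0.4  0.1 -4.4] M [ 0.04 -0.04  0.04] w 0.253 t 65.5
lifted [0.4954 0.0835 0.1643] F [ 0.9 -0.1 -4.2] M [-0.02 -0.03  0.  ] w 0.253 t 66.6
down hit=True [0.5087 0.2682 0.0457] F [-0.4 -0.7  4.8] M [-0.11  0.03 -0.01] w 0.259 t 68.9
raised [0.5089 0.2684 0.0471] F [ 1.2  0.7 -4.8] M [-0.02 -0.03 -0.02] w 0.263 t 69.2
slid hit=False [0.5728 0.264  0.0469] F [-5.1  0.3 -2.2] M [-0.09  1.   -0.1 ] w 0.256 t 71.0
jaw-to-adjuster along -0.00200073585142696 across -1.7960527501213493e-06
(array([0.572752  , 0.26404552, 0.04693124]), np.float64(0.04567552051790623))
```

View pics/c12.png

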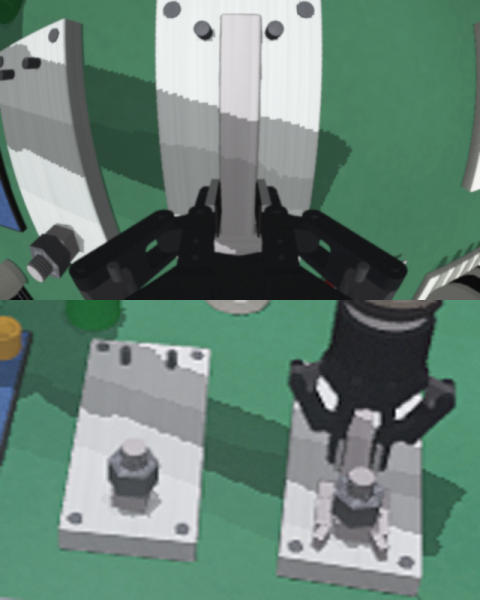

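Seated on the right block the same way: handle between the pins, contact at home. Release and tighten clockwise.

Run:
```python
import re
s=open("h.py").read()
s=s.replace('say("end"); arm.sleep(.3)','say("end"); arm.sleep(.3); t[6]+=back; arm.movej(t); say("backed")').replace("stop=1.3):","stop=1.3,back=0.):")
open("h.py","w").write(s)
from h import *
u=np.array([np.cos(-.068),np.sin(-.068)]); p=readout.sense()["tcp_pos"]
e=p[:2]+.001*u
arm.movel((*e,.0455),feed=.03); say("pushed"); arm.movel((*e,.0447),feed=.02,contact_N=6); jaws.gripper_to(.5); arm.movel((*e,.16),feed=.15)
tighten((.638,.2598),-.32,maxturn=1.7,back=.14)
arm.move_to((.55,.26,.25),down(np.pi/2)); c,im=shot("wrist","pics/w13.png"); 
cv2.imwrite("pics/c13.png",cv2.resize(im[58:278,242:382],None,fx=2.7,fy=2.7,interpolation=2))
```

```text
pushed [0.5727 0.2642 0.0458] F [-5.8 -0.6  1.3] M [-0.14  1.1   0.  ] w 0.255 t 71.3
hit False
at nut [0.6381 0.26   0.0602] F [-0.   0.7  0.3] M [ 0.01  0.01 -0.02] w 0.749 t 75.0
gripped [0.6382 0.2599 0.0607] F [-1.7 -2.3  5.5] M [-0.3   0.27  0.05] w 0.411 t 75.4
q7 0.19102938465137828
turn 1.4500000000000006 [-0.15, -0.15, -0.13, -0.13, -0.16, -0.11, -0.11, -0.07, -0.06, -0.08, -0.06, -0.1, -0.12, -0.03, -0.06, -0.04, -0.02, -0.1, -0.05, -0.06, -0.07, -0.07, -0.12, -0.12, -0.09, -0.11, -0.02, 0.88, 1.79]
end [0.6379 0.2598 0.0607] F [-1.7 -4.   5.1] M [-0.88  0.53  1.84] w 0.41 t 82.7
backed [0.6379 0.2598 0.0607] F [-2.  -3.   5.4] M [-0.6   0.65  0.11] w 0.405 t 83.2
open [0.6383 0.2601 0.0606] F [-1.  -0.2 -0.5] M [-0.04  0.02 -0.03] w 0.748 t 83.6
```

View pics/c13.png

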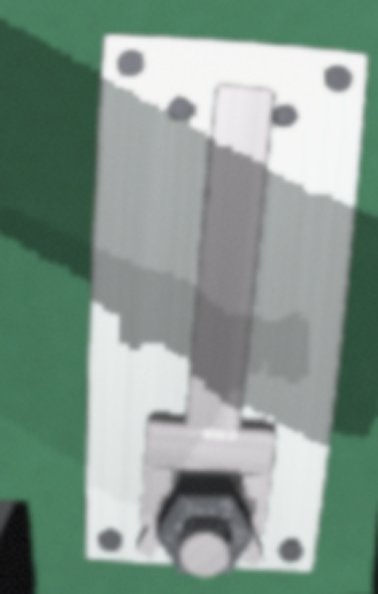

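Nut R is hard tight too. I'll return the spanner. Then, with nothing holding the inner parts, I'll grip each tight nut and turn nut and inner part together back into line.

```bash
cat >> h.py <<'E'
def align(adj,f0,f1):
    jaws.gripper_to(.75,60); arm.move_to((*adj,.16),down(np.pi/2+f0)); arm.movel((*adj,.09)); arm.movel((*adj,.060),feed=.05,contact_N=8)
    jaws.gripper_to(0,60); say("grip"); t=readout.sense()["qpos"].copy(); q0=t.copy(); p=0
    t[6]+=f1-f0; arm.movej(t); say("turned"); y=R.from_quat(readout.sense()["eef_rot"]).as_matrix()[:,1]; print("flat now",np.arctan2(y[1],y[0])-np.pi/2)
    jaws.gripper_to(.75); arm.movel((*adj,.16))
E
python3 - <<'E'
from h import *
unseat((.638,.2598),-.068,.0674,.0455)
g=(.521,-.110)
arm.move_to((*g,.16),down(np.pi/2-.003)); arm.movel((*g,.05)); print("touch",arm.movel((*g,.030),feed=.03,contact_N=5)); say("rest")
jaws.gripper_to(.5); arm.movel((*g,.16))
# inspect squares low from behind: camera views of both adjusters
o=[]
for a in ((.6283,.0831),(.638,.2596)):
    arm.move_to((a[0]-.14,a[1],.16),down(np.pi/2)); n=f"pics/sq{len(o)}.png"; c,im=shot("wrist",n)
    u=proj(c,(*a,.035),True); x,y=(u-[40,60]).round().astype(int); print(x,y); o.append(cv2.resize(im[y:y+100,x:x+80],None,fx=5,fy=5,interpolation=2))
cv2.imwrite("pics/c14.png",np.hstack(o)); say("")
E
```

```text
hit False
gripped [0.5711 0.2652 0.0464] F [-0.2  0.8  5.3] M [ 0.21  0.06 -0.04] w 0.251 t 88.6
free [0.5708 0.2647 0.0465] F [ 1.   3.7 -4.2] M [ 0.76 -0.39  0.18] w 0.253 t 88.8
pull hit False
back [0.506  0.2686 0.0465] F [-0.3  0.1 -3.7] M [ 0.01 -0.    0.01] w 0.256 t 90.3
lifted [0.5055 0.2683 0.1646] F [ 0.2  0.6 -5.5] M [0.01 0.02 0.04] w 0.255 t 91.4
touch True
rest [ 0.5209 -0.1102  0.0334] F [-1.6 -0.2  6. ] M [-0.11  0.23  0.  ] w 0.254 t 94.3
279 265
279 264
 [0.4989 0.2574 0.1594] F [-0.1  0.3  0.3] M [-0.01 -0.03  0.03] w 0.5 t 97.2
```

View pics/c14.png

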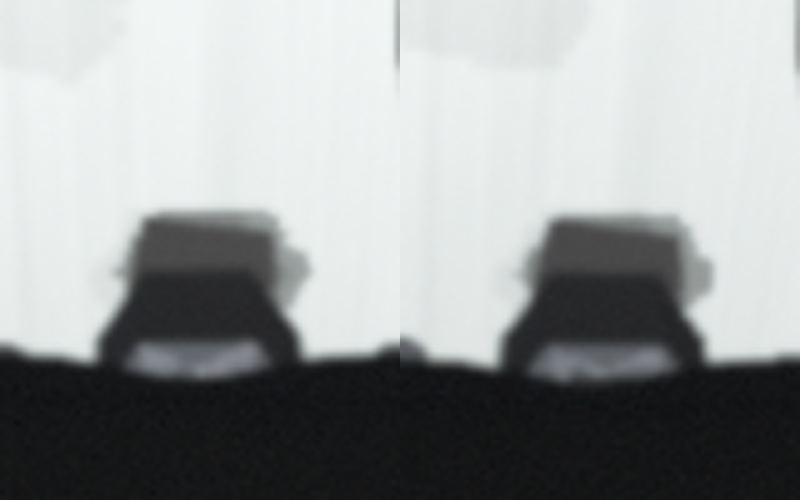

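Run:
```python
from h import *
for n,k,P,by in (("L",0,((140,215),(275,236)),-.004),("R",1,((148,217),(282,236)),-.068)):
    c=loadcal(f"pics/sq{k}.npz"); a,b=[plane(c,(u/5+279,v/5+(265,264)[k]),.025,True) for u,v in P]
    d=(b-a)[:2]; print(n,a,b,np.linalg.norm(d),"edge yaw from +y (ccw)",np.arctan2(-d[0],d[1]),"inner (cw)",-(np.arctan2(-d[0],d[1])-by))
```

```text
L [0.61374247 0.07066855 0.025     ] [0.61954004 0.0987827  0.025     ] 0.02870569912019373 edge yaw from +y (ccw) -0.203364869189206 inner (cw) 0.19936486918920598
R [0.6231666  0.24883738 0.025     ] [0.62846364 0.27672152 0.025     ] 0.028382813114815914 edge yaw from +y (ccw) -0.18772928067127923 inner (cw) 0.11972928067127922
```

Inner L reads about 0.20 rad and inner R about 0.12 rad, so the correction is needed.

Run:
```python
from h import *
align((.6283,.0831),-.55,-.36)
align((.638,.2598),-.54,-.425)
o=[]
for a in ((.6283,.0831),(.638,.2596)):
    arm.move_to((a[0]-.14,a[1],.16),down(np.pi/2)); n=f"pics/sr{len(o)}.png"; c,im=shot("wrist",n)
    o.append(cv2.resize(im[265:345,279:359],(300,300),interpolation=2))
arm.move_to((.48,-.10,.36),down(np.pi/2)); c,im=shot("wrist","pics/w15.png")
cv2.imwrite("pics/c15.png",np.vstack([np.hstack(o),cv2.resize(im[:270],(600,253),interpolation=cv2.INTER_AREA)]))
for n,p in (("can",(.5418,-.2686,.058)),("spanner rear",(.411,-.110,.026)),("jaw floor",(.576,-.11,.026))): print(n,proj(c,p,True)*600/640)
say("")
```

```text
grip [0.6282 0.0826 0.0607] F [-2.7 -2.2  4.3] M [-0.49  0.6   0.09] w 0.405 t 100.2
turned [0.6281 0.0826 0.0608] F [-0.5 -0.2 -0.3] M [-0.06  0.09  0.04] w 0.411 t 100.5
flat now -0.36404865068321346
grip [0.6381 0.2598 0.0606] F [-1.1 -0.4  4.4] M [-0.24  0.25  0.07] w 0.409 t 104.4
turned [0.6381 0.2599 0.0607] F [-0.4 -0.1  1.8] M [-0.06  0.14  0.09] w 0.408 t 104.6
flat now -0.42756349504809044
can [192.38422151 188.23237498]
spanner rear [290.39840599 102.24421375]
jaw floor [290.86064215 201.96727738]
 [ 0.48   -0.0992  0.3597] F [ 0.1 -0.4  0.5] M [-0.01 -0.02 -0.02] w 0.749 t 109.2
```

View pics/c15.png

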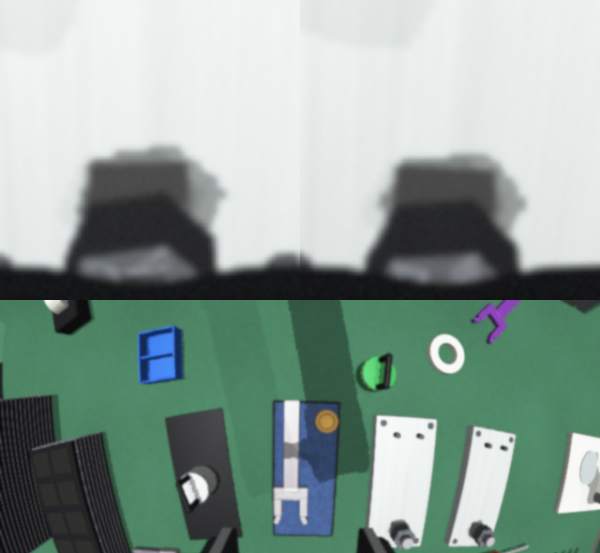

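Run:
```python
from h import *
for n,k,P,by,f in (("L",0,((88,161),(188,161)),-.004,-.364),("R",1,((98,164),(195,166)),-.068,-.4276)):
    c=loadcal(f"pics/sr{k}.npz"); a,b=[plane(c,(u/3.75+279,v/3.75+265),.025,True) for u,v in P]
    d=(b-a)[:2]; i=-(np.arctan2(-d[0],d[1])-by); print(n,np.linalg.norm(d),"inner",i,"nut",-(f-np.pi/3-by)-i)
c=loadcal("pics/w15.npz"); l=plane(c,(197*640/600,186*640/600),.058,True)[:2]
d=l-np.array([.542,-.268]); y=np.radians(5.4); print("can on mat",d[0]*np.cos(y)+d[1]*np.sin(y),-d[0]*np.sin(y)+d[1]*np.cos(y))
```

```text
L 0.02773380439444175 inner -0.0019469572572751765 nut 1.409144508453873
R 0.026900163683123937 inner -0.040342705764237416 nut 1.447140256960835
can on mat -0.003218914237767448 0.008229064265081808
```

All readings are within limits and the arm is clear of everything, so I'm handing in.

Run:
```python
from h import *
say("final"); arm.close_job()
```

```text
final [ 0.48   -0.0992  0.3597] F [ 0.1 -0.4  0.5] M [-0.01 -0.02 -0.02] w 0.749 t 109.2
the job is handed in; nothing more can be done
```

The job is handed in at 109 s. Both locknuts are hard tight, and my last camera checks put every end condition within its limits. The interface gave no verdict.

**What I did:** I moved the only canister present to the mat. It was knocked 35 mm aside there, so I picked it up and re-placed it. I then slid the spanner home on each block in turn, tightened each nut and laid the spanner back on its rest.

**Last checks:**

| Item | Reading | Limit |
|---|---|---|
| Inner part, left block (y = 0.083) | about 0.00 rad | within 0.2 |
| Inner part, right block (y = 0.26) | about −0.04 rad | within 0.2 |
| Nut, left block | about 1.41 rad | above 1.3 |
| Nut, right block | about 1.45 rad | above 1.3 |
| Canister on the mat | about 8 mm off centre sideways, upright | within 33 mm |
| Spanner | flat on its rest where I put it down | within 90 × 45 mm of the rest centre |

The right nut's 1.45 rad is above its 1.4 stop, so those camera angles are good to about 0.05 rad.

**What went wrong on the way:**
- **First turn on the left nut:** I turned it counter-clockwise by mistake, about 0.6 rad until it came up hard, before reversing. The spanner held the inner part throughout.
- **Inner parts after tightening:** they read about 0.20 rad (left, right at the limit) and 0.12 rad (right). A first try at squaring the left one by only gripping the nut did not move it. With the spanner off, I turned each tight nut and its inner part back together. That brought them to the values above.

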